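# Sort four toolholders into their own colour pots

### The arm

A 6-joint arm with a two-finger parallel gripper is mounted at the origin on the work surface. World frame = base frame: x ahead of the robot, y to its left, z up, the work surface at z = 0. Lengths are in m, angles in rad, forces in N, time in s.
With the tool pointing down it reaches from about 0.35 to 0.875 m from the base axis. Payload 15.5 kg.
Tool frame: the origin (TCP) lies on the centre line of the jaws, within the pads' length; the fingertips stand manip.tip_reach ahead of it and the grasp point (between the pads) lies 6 mm ahead of it (manip.tip_reach is the distance from the TCP to the fingertips, in m); z points along the fingers, y is the line along which they close (so a half turn about z gives the same grasp; the last joint's range is limited). The gripper opens to 85 mm and grips with 20 to 120 N. Pads are 22 mm wide; open, the fingers measure 114 mm over their backs; the gripper's body (76 mm by 85 mm) begins 54 mm behind the grasp point. The pads swing forward as they close: fully open they stand 13 mm farther back than shut.
Start: joints at [1.23, 0.494, 1.345, -0, 1.302, -0.096], TCP at [0.152, 0.606, 0.256] pointing down, gripper open.
Joint ranges: [-2.91, 2.91], [-0.82, 2.16], [0.22, 2.67], [-1.22, 4.37], [0.12, 2.79], [-3.08, 3.08]. Speed limits (rad/s): [1.89, 1.89, 2.57, 3.01, 3.01, 3.01].

### API

Orientations are given as a rotation vector (axis times angle).
In Python, from rig import get_state, imaging, job, manip gives the robot as it stands.
- The arm moves only by the shell command python3 -m pendant 'ROWS'. ROWS is JSON, a list that holds one entry, the list of rows, each a list of 7 numbers: the shift along the tool's x, y, z scaled (see below), then the turn, a rotation vector about the tool's x, y, z scaled (see below), then the opening, from -1 (shut) to 1 (fully open). A call has exactly 10 rows; each row shifts and turns the commanded pose from where the row before left it, along the tool's axes as they then stand; what a row does not reach is not made up. The controller multiplies each number of a shift by 0.5 m and each number of a turn by pi rad. A row lasts 1/8 s, in which the tool goes at most 62.5 mm and 10.7 degrees, less where a joint would pass 70% of its speed; a pose out of reach is approached as far as the arm can. A call with a number of a shift or a turn outside -1 to 1 is refused whole. A call with a gripper value outside its range is refused whole. The fingers move at their own pace and stop on an object; the grip force is fixed at half the most. Time passes only in rows, so rows that do not move let the fingers close, or fill a call up. It gives the time, the measured TCP pose, the force, the opening and the grip force at its end, in the units of the state.
- get_state(): the state, without advancing time (a new reading comes with each control period).
- imaging.read_camera(name): name is "scene" or "top" or "wrist"; returns the picture (400x640x3 uint8, blue, green, red); there is no depth.
- imaging.camera_params(name): a dict with "fx", "fy", "cx", "cy" (pixels), "k1" (the pictures are not rectified: a ray, as slopes to the right and down, at radius r is drawn at 1 + k1 r^2 times it, then the intrinsics apply), "rvec" (rotation vector, rad) and "tvec" (3), from world to camera coordinates, as OpenCV has them. Camera axes: x right, y down, z forward; pixel columns grow to the right and rows downward; lengths in m; the calibration is good to about 2 mm. A picture is of the moment at which its call begins: read the wrist's pose just before it. camera_params takes no time and is no camera call; for the wrist camera it gives the pose at the moment of the call.
- job.hand_in(): hands the job in; it is judged then, once.
The state is a dict: "t": time; "qpos": joint angles; "qd": joint speeds; "joint_torque": joint torques, N m; "tool_pos": TCP position; "orientation": TCP orientation; "contact_force": force on the tool from outside, world axes, zero at the start; "torque": the same for the moment, N m; "grip_width": finger opening in m; "grasp_force": force on a finger pad.
Only numpy, scipy, OpenCV 4.12 (cv2) and the standard library are available. Lean on these libraries where they do the work, as an engineer would, in place of code of your own. Each camera call takes 0.05 s, during which the arm holds its last target. There are 200 camera calls.

### The job

The last shift put all four toolholders back into the wrong tool pots. Put each one into the pot of the same colour as its ring, upright and fully home; only the black pot is free, so use it to park a holder on the way. Lower the holders into the pots rather than dropping them, never lay or stand one on the bench, and leave the setting gauge among the pots where it is.

Things in the scene. Friction and masses are not known exactly. Their poses are not given: they have to be found in the camera images.
- red_holder: Steel toolholder with red ring and a golden ball-nose cutter (dia. 10 mm), 0.3-0.6 kg, round about z (up). Origin on its axis at the taper's small lower end. Above it, mm: taper 0-48 (dia. 17 to 32), flange 48-68 (dia. 46), red ring 68-74 (dia. 43), dark cylinder and nut 74-106 (dia. 34, grip here), cutter up to 133. Seated (flange on the pot's rim) its origin is 10 above the bench.
- blue_holder: Steel toolholder with blue ring and a dark square-ended cutter (dia. 14 mm), 0.3-0.6 kg, round about z (up). Origin on its axis at the taper's small lower end. Above it, mm: taper 0-48 (dia. 17 to 32), flange 48-68 (dia. 46), blue ring 68-74 (dia. 43), dark cylinder and nut 74-106 (dia. 34, grip here), cutter up to 133. Seated (flange on the pot's rim) its origin is 10 above the bench.
- yellow_holder: Steel toolholder with yellow ring and a copper-coloured drill (dia. 8 mm), 0.3-0.6 kg, round about z (up). Origin on its axis at the taper's small lower end. Above it, mm: taper 0-48 (dia. 17 to 32), flange 48-68 (dia. 46), yellow ring 68-74 (dia. 43), dark cylinder and nut 74-106 (dia. 34, grip here), cutter up to 133. Seated (flange on the pot's rim) its origin is 10 above the bench.
- green_holder: Steel toolholder with green ring and a bright conical cutter (dia. 17 mm), 0.3-0.6 kg, round about z (up). Origin on its axis at the taper's small lower end. Above it, mm: taper 0-48 (dia. 17 to 32), flange 48-68 (dia. 46), green ring 68-74 (dia. 43), dark cylinder and nut 74-106 (dia. 34, grip here), cutter up to 133. Seated (flange on the pot's rim) its origin is 10 above the bench.
- red_pot: red tool pot, fixed: steel foot 76 x 76 x 6 mm under a red round sleeve, outside dia. 64, bore dia. 36, flat rim 58 mm above the bench. Origin on the bore's axis at bench level, z up. A seated holder's origin is 10 mm above this one, with 2 mm sideways play.
- blue_pot: blue tool pot, fixed: steel foot 76 x 76 x 6 mm under a blue round sleeve, outside dia. 64, bore dia. 36, flat rim 58 mm above the bench. Origin on the bore's axis at bench level, z up. A seated holder's origin is 10 mm above this one, with 2 mm sideways play.
- yellow_pot: yellow tool pot, fixed: steel foot 76 x 76 x 6 mm under a yellow round sleeve, outside dia. 64, bore dia. 36, flat rim 58 mm above the bench. Origin on the bore's axis at bench level, z up. A seated holder's origin is 10 mm above this one, with 2 mm sideways play.
- green_pot: green tool pot, fixed: steel foot 76 x 76 x 6 mm under a green round sleeve, outside dia. 64, bore dia. 36, flat rim 58 mm above the bench. Origin on the bore's axis at bench level, z up. A seated holder's origin is 10 mm above this one, with 2 mm sideways play.
- spare_pot: black tool pot, fixed: steel foot 76 x 76 x 6 mm under a black round sleeve, outside dia. 64, bore dia. 36, flat rim 58 mm above the bench. Origin on the bore's axis at bench level, z up. A seated holder's origin is 10 mm above this one, with 2 mm sideways play. It has no holder at the start: the free place.
- gauge: tool-length setting gauge standing loose among the pots: aluminium cylinder dia. 50 mm, 50 mm high, with a white dial on one side, 0.45 kg; to be left where it is. Origin at the centre of its underside, z up.

How it is judged:
By the outcome, as a careful person would: the job done as asked, in the order asked, and still so for the second after the job is handed in, with the robot touching nothing.
It also fails if it takes over 112 s, if anything falls off the work surface, if the arm or the gripper's body presses on something with over 40 N, if the wrist force passes 120 N, or if a joint passes its speed limit or range.

## Working session

There is one attempt and no reset: what is moved stays moved. The work goes in short steps, Python scripts to look and compute and a shell command to move; the robot and the scene stay as the last step left them, time stands still between calls to the robot, and variables do not carry over. Pictures are saved under pics/ and viewed, at most 14 in all, crops included, and the job is handed in when it is done.

```bash
mkdir -p pics; ls; python3 - <<'E'
from rig import get_state, imaging, job, manip
import cv2
s=get_state();print({k:s[k] for k in ('t','tool_pos','orientation','grip_width')},manip.tip_reach)
for n in ("scene","top","wrist"):
    p=imaging.camera_params(n);print(n,p)
    cv2.imwrite(f"pics/{n}0.png",imaging.read_camera(n))
E
```

```text
pics
{'t': 0.0, 'tool_pos': array([0.15197129, 0.60588772, 0.25570259]), 'orientation': array([-3.85071866e-01, -3.11767113e+00,  1.94272210e-03]), 'grip_width': 0.08549232760803613} 0.025
scene {'fx': 370.28545748472027, 'fy': 370.28545748472027, 'cx': 312.679875675142, 'cy': 199.5773331355776, 'k1': -0.01698383446964896, 'rvec': array([ 1.53957919,  2.09047526, -0.826849  ]), 'tvec': array([ 0.155991  , -0.33535794,  1.03082596])}
top {'fx': 476.6743411972404, 'fy': 476.6743411972404, 'cx': 318.7180900588696, 'cy': 194.1733984825161, 'k1': -0.09791210248635249, 'rvec': array([ 2.19032428, -2.15307401,  0.04457836]), 'tvec': array([-0.00110196,  0.52930685,  0.98251396])}
wrist {'fx': 343.40335428932866, 'fy': 343.40335428932866, 'cx': 322.07755756091933, 'cy': 199.35288815642292, 'k1': -0.03622482852047821, 'rvec': array([-2.26020273, -1.7619994 , -0.29244235]), 'tvec': array([-0.62536613, -0.04207077,  0.38020675])}
```

View pics/top0.png

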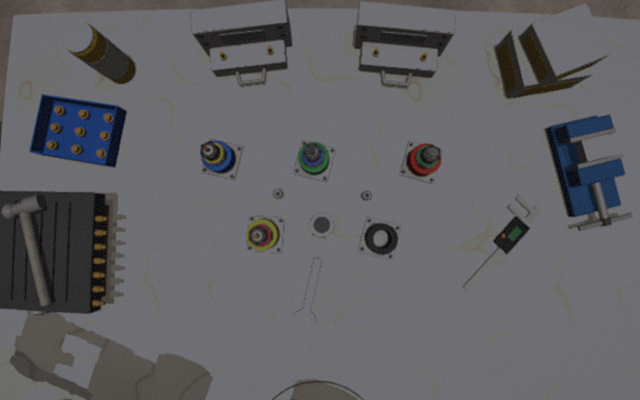

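View pics/scene0.png

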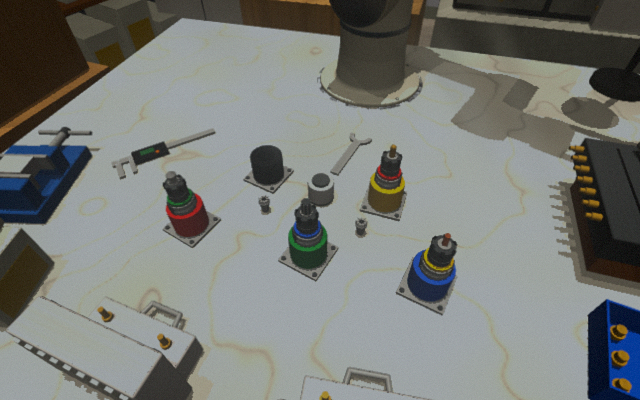

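View pics/wrist0.png

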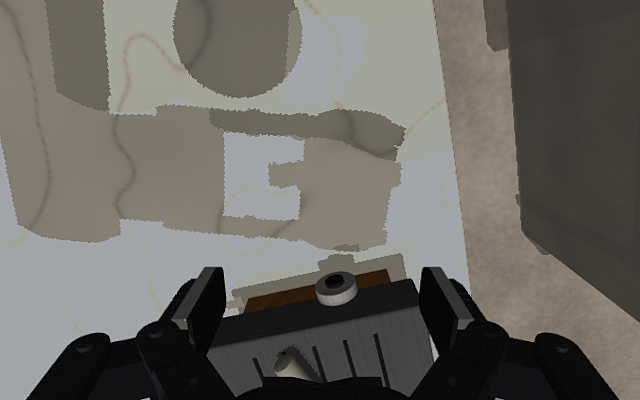

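The top view shows yellow holder in blue pot (220,157), blue in green pot (314,160), green in red pot (424,161) and red in yellow pot (263,234). The black pot is free at (381,237), and the gauge is at (321,224). The scene view agrees. The wrist camera doesn't see the pots yet.

```bash
cat > h.py <<'E'
import numpy as np, cv2
from scipy.spatial.transform import Rotation as R
from rig import get_state, imaging
def ray(p,uv):
    K=np.array([[p['fx'],0,p['cx']],[0,p['fy'],p['cy']],[0,0,1.]])
    n=cv2.undistortPoints(np.array([[uv]],float),K,np.array([p['k1'],0,0,0,0]))[0,0]
    M=R.from_rotvec(p['rvec']).as_matrix()
    d=M.T@np.array([n[0],n[1],1]); return -M.T@p['tvec'], d/np.linalg.norm(d)
def onplane(p,uv,z):
    c,d=ray(p,uv); return c+d*(z-c[2])/d[2]
def tri(rs):
    A=sum(np.eye(3)-np.outer(d,d) for c,d in rs); b=sum((np.eye(3)-np.outer(d,d))@c for c,d in rs)
    X=np.linalg.solve(A,b); return X,[float(np.linalg.norm(np.cross(X-c,d))) for c,d in rs]
def proj(p,X):
    K=np.array([[p['fx'],0,p['cx']],[0,p['fy'],p['cy']],[0,0,1.]])
    return cv2.projectPoints(np.array([X],float),p['rvec'],p['tvec'],K,np.array([p['k1'],0,0,0,0]))[0][0,0]
E
python3 - <<'E'
from h import *
p=imaging.camera_params('top')
for n,uv,z in [('blue',(219,156),.08),('green',(313,159),.08),('red',(425,160),.08),('yellow',(263,234),.08),('spare',(381,238),.05),('gauge',(321,224),.05)]:
    print(n,onplane(p,uv,z).round(3))
s=get_state();T=R.from_rotvec(s['orientation']).as_matrix()
p=imaging.camera_params('wrist');c,d=ray(p,(320,200))
print('cam in tool',T.T@(c-s['tool_pos']),'fwd',T.T@d,'right',T.T@R.from_rotvec(p['rvec']).as_matrix()[0]);print(T.round(3))
E
```

```text
blue [0.598 0.207 0.08 ]
green [0.595 0.019 0.08 ]
red [ 0.596 -0.203  0.08 ]
yellow [0.445 0.115 0.08 ]
spare [ 0.44 -0.12  0.05]
gauge [0.467 0.001 0.05 ]
cam in tool [ 0.08300299  0.00103753 -0.116813  ] fwd [-0.3263228  -0.00632272  0.94523725] right [-8.16230735e-04  9.99999667e-01  6.95698241e-06]
[[-0.97   0.243 -0.   ]
 [ 0.243  0.97  -0.001]
 [ 0.    -0.001 -1.   ]]
```

```bash
python3 -m pendant '[[[0,0,-0.07,0,0,-0.026,1],[0,0,-0.07,0,0,-0.026,1],[0,0,-0.07,0,0,-0.026,1],[-0.06,-0.08,0,0,0,0,1],[-0.06,-0.08,0,0,0,0,1],[-0.06,-0.08,0,0,0,0,1],[-0.06,-0.08,0,0,0,0,1],[-0.06,-0.08,0,0,0,0,1],[-0.06,-0.08,0,0,0,0,1],[-0.06,-0.08,0,0,0,0,1]]]'
```

```text
t: 1.4
tool_pos: [0.3625, 0.3246, 0.3612]
orientation: [-0.001, -3.141, 0.0]
contact_force: [1.4, -0.1, 0.6]
grip_width: 0.0853
grasp_force: 0.0
```

```bash
python3 -m pendant '[[[-0.06,-0.08,0,0,0,0,1],[-0.06,-0.08,0,0,0,0,1],[-0.06,-0.08,0,0,0,0,1],[-0.06,-0.08,0,0,0,0,1],[-0.06,-0.08,0,0,0,0,1],[-0.02,-0.04,0,0,0,0,1],[0,0,0,0,0,0,1],[0,0,0,0,0,0,1],[0,0,0,0,0,0,1],[0,0,0,0,0,0,1]]]'; python3 - <<'E'
from h import *
import pickle
p=imaging.camera_params('wrist');im=imaging.read_camera('wrist');pickle.dump((p,im),open('w1.pkl','wb'));cv2.imwrite('pics/w1.png',im)
s=get_state();print(R.from_rotvec(s['orientation']).as_matrix().round(3))
E
```

```text
t: 2.65
tool_pos: [0.5214, 0.1066, 0.3614]
orientation: [-0.0, 3.142, 0.0]
contact_force: [-0.6, 0.9, -0.4]
grip_width: 0.0857
grasp_force: 0.0
[[-1. -0.  0.]
 [-0.  1.  0.]
 [-0.  0. -1.]]
```

Now a second wrist view 0.2 m to the right.

```bash
python3 -m pendant '[[[0,-0.08,0,0,0,0,1],[0,-0.08,0,0,0,0,1],[0,-0.08,0,0,0,0,1],[0,-0.08,0,0,0,0,1],[0,-0.08,0,0,0,0,1],[0,0,0,0,0,0,1],[0,0,0,0,0,0,1],[0,0,0,0,0,0,1],[0,0,0,0,0,0,1],[0,0,0,0,0,0,1]]]'; python3 - <<'E'
from h import *
import pickle
p=imaging.camera_params('wrist');im=imaging.read_camera('wrist');pickle.dump((p,im),open('w2.pkl','wb'));cv2.imwrite('pics/w2.png',im)
E
```

```text
t: 3.95
tool_pos: [0.5216, -0.0936, 0.3613]
orientation: [0.0, 3.142, -0.0]
contact_force: [-0.0, 0.3, -0.2]
grip_width: 0.0854
grasp_force: 0.0
```

View pics/w1.png

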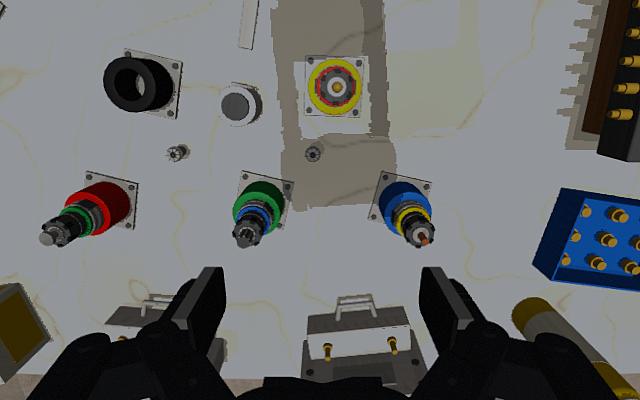

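View pics/w2.png

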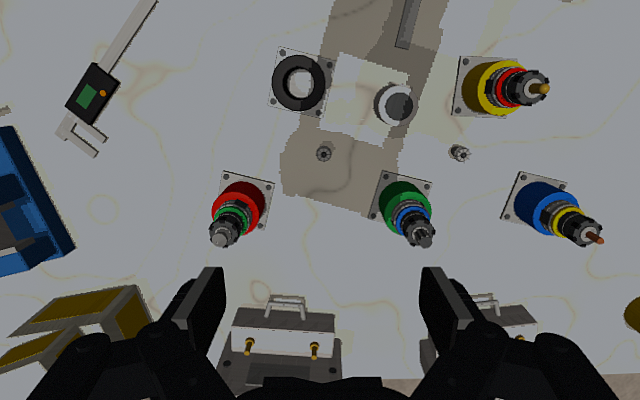

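Both wrist views show all the pots. View 1 has black at (138,83), yellow with red holder at (336,87), red at (97,208), green at (258,208), blue at (403,206) and gauge at (240,103). View 2 has black at (298,80) and yellow at (493,87), then red (237,207), green (405,205), blue (548,207) and gauge (393,103).

```bash
cat >> h.py <<'E'
from scipy.optimize import least_squares
H={'red':((0,8),(172,180)),'yellow':((22,33),),'green':((45,80),),'blue':((100,125),)}
def mask(im,c):
    h=cv2.cvtColor(im,cv2.COLOR_BGR2HSV)
    if c=='black': m=(h[...,2]<60)
    else: m=np.any([(h[...,0]>=a)&(h[...,0]<=b) for a,b in H[c]],0)&(h[...,1]>120)&(h[...,2]>45)
    return m.astype(np.uint8)
def circ(p,im,c,g,z,r,rad=.06):
    """circle of given radius at height z near guess g, from far-side hull of colour c"""
    m=mask(im,c); ctr=proj(p,[g[0],g[1],z])
    q=proj(p,[g[0],g[1]+rad,z]); R0=np.linalg.norm(q-ctr)
    w=np.zeros_like(m); cv2.circle(w,tuple(int(v) for v in ctr),int(R0),1,-1); m&=w
    n,l,st,_=cv2.connectedComponentsWithStats(m)
    for i in range(1,n):
        if st[i,4]<8: m[l==i]=0
    cs,_=cv2.findContours(m,cv2.RETR_EXTERNAL,cv2.CHAIN_APPROX_NONE)
    if not cs: return None
    hull=cv2.convexHull(np.vstack(cs))[:,0].astype(float)
    P=np.array([onplane(p,u,z)[:2] for u in hull]); C=ray(p,(0,0))[0][:2]
    f=least_squares(lambda v:np.hypot(*(P-v[:2]).T)-v[2],[*P.mean(0),r],loss='soft_l1',f_scale=.001).x
    for k in range(6):
        away=(f[:2]-C)/np.linalg.norm(f[:2]-C)
        s=(P-f[:2])@away>-.1*r
        f=least_squares(lambda v:np.hypot(*(P[s]-v[:2]).T)-v[2],f,loss='soft_l1',f_scale=.0007).x
    g2=least_squares(lambda v:np.hypot(*(P[s]-v).T)-r,f[:2],loss='soft_l1',f_scale=.0007).x
    e=np.median(abs(np.hypot(*(P[s]-g2).T)-r))
    return g2,f[2],s.sum(),e,C
def cen3(res,z):   # two views: triangulate circle centres
    return tri([(np.r_[C,hc],(np.r_[g,z]-np.r_[C,hc])/np.linalg.norm(np.r_[g,z]-np.r_[C,hc])) for g,C,hc in res])
G={'red':(.596,-.203),'green':(.595,.019),'blue':(.598,.207),'yellow':(.445,.115),'black':(.44,-.12)}
E
python3 - <<'E'
from h import *
import pickle
V=[pickle.load(open(f'w{i}.pkl','rb')) for i in(1,2)]
ins={'red':'green','green':'blue','blue':'yellow','yellow':'red'}
for c in G:
  for what,col,z,r,rad in [('pot',c,.058,.032,.05)]+([('ring',ins[c],.084,.0215,.035)] if c in ins else []):
    rs=[]
    for p,im in V:
        o=circ(p,im,col,G[c],z,r,rad); hc=ray(p,(0,0))[0][2]
        if o: rs.append((o[0],o[4],hc)); print(c,what,(o[0]*1e3).round(1),'r %.1f n %d e %.2f'%(o[1]*1e3,o[2],o[3]*1e3),end=' | ')
    X,e=cen3(rs,z); print('tri',(X*1e3).round(1),round(e[0]*1e3,1))
E
```

```text
red pot [ 601.9 -205.3] r 31.2 n 9 e 0.48 | red pot [ 601.5 -206.8] r 31.1 n 10 e 0.50 | tri [ 603.  -207.7   54.7] 0.2
red ring [ 603.1 -204. ] r 20.6 n 5 e 0.18 | red ring [ 602. -206.] r 21.4 n 7 e 0.16 | tri [ 604.3 -207.2   79.8] 0.5
green pot [600.7  21.4] r 31.1 n 10 e 0.46 | green pot [600.4  18.4] r 30.9 n 8 e 0.13 | tri [603.1  20.1  51.5] 0.1
green ring [602.3  21.7] r 21.0 n 7 e 0.15 | green ring [602.1  18.3] r 21.0 n 7 e 0.35 | tri [605.   20.2  77.2] 0.1
blue pot [601.6 218.3] r 30.9 n 10 e 0.53 | blue pot [602.4 217.2] r 31.0 n 9 e 0.59 | tri [603.  218.9  55.5] 0.4
blue ring [603.  219.2] r 21.0 n 6 e 0.20 | blue ring [604.1 217.2] r 21.2 n 6 e 0.24 | tri [605.3 220.4  79.7] 0.5
yellow pot [444.  120.7] r 31.2 n 17 e 0.20 | yellow pot [444.3 118.8] r 31.4 n 12 e 0.11 | tri [444.2 120.9  53.8] 0.2
yellow ring [442.7 121. ] r 21.1 n 13 e 0.18 | yellow ring [443.  118.3] r 21.3 n 7 e 0.21 | tri [442.9 121.2  78.7] 0.1
black pot [ 439.4 -118.5] r 31.6 n 16 e 0.25 | black pot [ 440.4 -119.6] r 31.1 n 13 e 0.24 | tri [ 439.9 -119.8   55.7] 0.5
```

```bash
python3 -m pendant '[[[0.0314,0.0858,0,0,0,0,1],[0.0314,0.0858,0,0,0,0,1],[0.0314,0.0858,0,0,0,0,1],[0.0314,0.0858,0,0,0,0,1],[0.0314,0.0858,0,0,0,0,1],[0,0,0.07,0,0,0,1],[0,0,0.07,0,0,0,1],[0,0,0.07,0,0,0,1],[0,0,0.07,0,0,0,1],[0,0,0,0,0,0,1]]]'; cat >> h.py <<'E'
def look(f,items):
    p=imaging.camera_params('wrist');im=imaging.read_camera('wrist');cv2.imwrite(f'pics/{f}.png',im)
    print('tcp',(get_state()['tool_pos']*1e3).round(1))
    for n,col,g,z,r,rad in items:
        o=circ(p,im,col,g,z,r,rad)
        if o: print(n,col,(o[0]*1e3).round(1),'r %.1f n %d e %.2f'%(o[1]*1e3,o[2],o[3]*1e3))
    return p,im
E
python3 - <<'E'
from h import *
g=(.444,.121)
look('w3',[('pot','yellow',g,.058,.032,.05),('ring','red',g,.084,.0215,.035)])
E
```

```text
t: 5.25
tool_pos: [0.442, 0.1204, 0.2198]
orientation: [-0.001, -3.137, 0.001]
contact_force: [0.4, -0.1, 0.5]
grip_width: 0.0855
grasp_force: 0.0
tcp [443.  120.5 221.3]
pot yellow [441.9 121.9] r 31.1 n 14 e 0.30
ring red [440.2 121.5] r 21.4 n 9 e 0.08
```

View pics/w3.png

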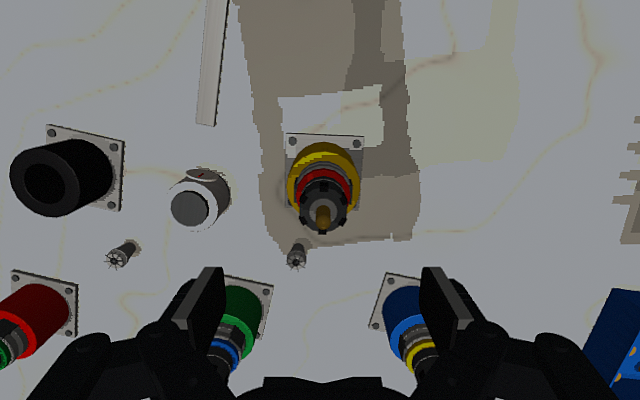

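The wrist view shows the holder centred between the fingers (cutter at (322,215), pot at (323,175)). I'll cross-check x with the saved top image.

```bash
python3 - <<'E'
from h import *
p=imaging.camera_params('top');im=cv2.imread('pics/top0.png')
ins={'red':'green','green':'blue','blue':'yellow','yellow':'red'}
G.update(blue=(.602,.218),yellow=(.444,.121),red=(.602,-.206))
for c in G:
  for col,z,r,rad in [(c,.058,.032,.045)]+([(ins[c],.084,.0215,.03)] if c in ins else []):
    o=circ(p,im,col,G[c],z,r,rad)
    if o: print(c,col,(o[0]*1e3).round(1),'r %.1f n %d e %.2f'%(o[1]*1e3,o[2],o[3]*1e3))
E
```

```text
red red [ 600.8 -205.4] r 30.1 n 10 e 0.66
red green [ 599.3 -200.4] r 19.1 n 4 e 0.54
green green [598.1  19.3] r 29.1 n 7 e 0.62
green blue [601.9  19.4] r 20.8 n 5 e 0.13
blue blue [601.4 216.6] r 30.6 n 7 e 0.33
blue yellow [602.4 215.6] r 20.0 n 6 e 0.43
yellow yellow [443.8 118.6] r 29.8 n 13 e 0.72
yellow red [443.2 116.4] r 20.5 n 3 e 0.21
black black [ 439.5 -119. ] r 30.5 n 11 e 0.64
```

```bash
python3 -m pendant '[[[0,0,0.05,0,0,0,1],[0,0,0.05,0,0,0,1],[0,0,0.05,0,0,0,1],[0,0,0.04,0,0,0,1],[0,0,0.02,0,0,0,1],[0,0,0,0,0,0,1],[0,0,0,0,0,0,-1],[0,0,0,0,0,0,-1],[0,0,0,0,0,0,-1],[0,0,0,0,0,0,-1]]]'; python3 -c "
from rig import get_state;s=get_state();print(s['tool_pos'],s['orientation'],s['grasp_force'],s['contact_force'])"
```

```text
t: 6.55
tool_pos: [0.4435, 0.1205, 0.1167]
orientation: [0.001, 3.141, 0.0]
contact_force: [-1.8, -0.1, 7.3]
grip_width: 0.0322
grasp_force: 58.7
[0.44351082 0.12054972 0.11672105] [1.24626035e-03 3.14074251e+00 2.29091568e-04] 58.738598227500916 [-1.75284847 -0.14425602  7.29518991]
```

```bash
python3 -m pendant '[[[0,0,-0.02,0,0,0,-1],[0,0,-0.04,0,0,0,-1],[0,0,-0.05,0,0,0,-1],[0,0,-0.05,0,0,0,-1],[0,0,-0.05,0,0,0,-1],[0,0,-0.03,0,0,0,-1],[0,0,0,0,0,0,-1],[0,0,0,0,0,0,-1],[0,0,0,0,0,0,-1],[0,0,0,0,0,0,-1]]]';  python3 - <<'E'
from h import *
g=(.444,.121)
z=get_state()['tool_pos'][2]-.1167
look('w4',[('pot','yellow',g,.058,.032,.05),('ring','red',g,.084+z,.0215,.04)])
E
```

```text
t: 7.8
tool_pos: [0.443, 0.1205, 0.2358]
orientation: [-0.001, -3.141, 0.0]
contact_force: [-0.9, 0.2, -4.6]
grip_width: 0.0321
grasp_force: 59.9
tcp [443.  120.5 235.9]
pot yellow [441.9 121.8] r 31.2 n 12 e 0.22
ring red [-424866.   -30714.2] r 426412.1 n 0 e nan
  return _methods._mean(a, axis=axis, dtype=dtype,
  ret = ret.dtype.type(ret / rcount)
```

View pics/w4.png

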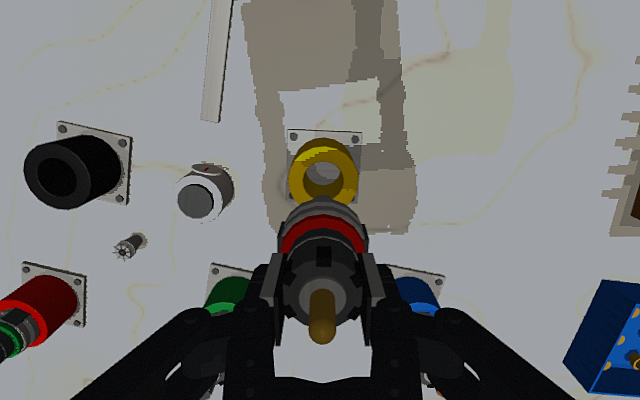

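```bash
python3 - <<'E'
from h import *
im=cv2.imread('pics/w4.png');p=imaging.camera_params('wrist');m=mask(im,'red')
n,l,st,_=cv2.connectedComponentsWithStats(m[:300,250:400]);print(st[1:][st[1:,4]>20])
ys,xs=np.nonzero(m[:300,250:400]);xs=xs+250
# topmost edge per column of the held ring = near-camera arc of ring's lower edge z=.078
z=.236-.1167
for zz,ed in ((.078+z,'top'),(.084+z,'bot')):
    P=[]
    for c in range(xs.min()+3,xs.max()-2):
        r=ys[xs==c]
        if len(r): P.append(onplane(p,(c,r.min() if ed=='top' else r.max()),zz)[:2])
    P=np.array(P); 
    f=least_squares(lambda v:np.hypot(*(P-v).T)-.0215,[.443,.1205],loss='soft_l1',f_scale=.0005)
    print(ed,f.x,len(P),np.median(abs(f.fun)))
E
```

```text
[[  30  214   85   41 1332]]
top [0.44291243 0.12123628] 79 0.0001566124019265723
bot [0.44769009 0.12124315] 79 0.0006099102142637404
```

The lifted holder is centred in the jaws (column 323), above the open yellow pot at (323,172). Next I carry it over to the black pot.

```bash
cat >> h.py <<'E'
def held(p,im,col,dz,g,save=None):
    """centre of held ring from near arc of its lower edge (z=.078 seated)"""
    m=mask(im,col); m[:190]=0; m[310:]=0; m[:,:265]=0; m[:,380:]=0
    ys,xs=np.nonzero(m); P=[]
    for c in range(xs.min()+3,xs.max()-2):
        r=ys[xs==c]
        if len(r): P.append(onplane(p,(c,r.min()),.078+dz)[:2])
    P=np.array(P); f=least_squares(lambda v:np.hypot(*(P-v).T)-.0215,g,loss='soft_l1',f_scale=.0005)
    print('held',(f.x*1e3).round(1),'res %.2f'%(1e3*np.median(abs(f.fun))))
E
python3 -m pendant '[[[0.001,-0.06,0,0,0,0,-1],[0.001,-0.06,0,0,0,0,-1],[0.001,-0.06,0,0,0,0,-1],[0.001,-0.06,0,0,0,0,-1],[0.001,-0.06,0,0,0,0,-1],[0.001,-0.06,0,0,0,0,-1],[0.001,-0.06,0,0,0,0,-1],[0,-0.06,0,0,0,0,-1],[0,0,0,0,0,0,-1],[0,0,0,0,0,0,-1]]]';  python3 - <<'E'
from h import *
t=get_state()['tool_pos']
p,im=look('w5',[('pot','black',(.44,-.12),.058,.032,.036)])
held(p,im,'red',t[2]-.1167,t[:2])
E
```

```text
t: 9.1
tool_pos: [0.4394, -0.1192, 0.2361]
orientation: [-0.002, -3.141, -0.001]
contact_force: [0.3, 0.7, -3.1]
grip_width: 0.0324
grasp_force: 60.6
tcp [ 439.4 -119.   236.1]
pot black [ 446.3 -121.2] r 34.0 n 9 e 1.03
held [ 439.2 -118.5] res 0.16
```

View pics/w5.png

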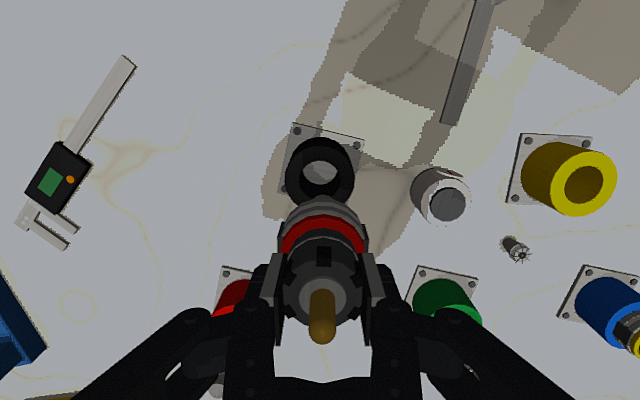

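```bash
python3 - <<'E'
from h import *
p=imaging.camera_params('wrist');t=get_state()['tool_pos']
for f,col,g in(('w4','yellow',(.443,.1205)),('w5','black',tuple(t[:2]))):
    im=cv2.imread(f'pics/{f}.png');m=mask(im,col)
    print(f,[(r,*(np.nonzero(m[r,270:370])[0][[0,-1]]+270)) for r in range(145,192,6)])
    # sleeve extremes -> circle from rows 140..195 only
    im[196:]=255; o=circ(p,im,col,t[:2],.058,.032,.05); 
    P=[]
    for r in range(172,195):
        a,b=np.nonzero(m[r,270:370])[0][[0,-1]]+270; P+=[onplane(p,(a,r),.058)[:2],onplane(p,(b+1,r),.058)[:2]]
    P=np.array(P); q=least_squares(lambda v:np.hypot(*(P-v).T)-.032,t[:2],loss='soft_l1',f_scale=.0005)
    print('rel to TCP',((q.x-t[:2])*1e3).round(1),'res',np.median(abs(q.fun))*1e3)
E
```

```text
w4 [(145, np.int64(303), np.int64(343)), (151, np.int64(299), np.int64(348)), (157, np.int64(294), np.int64(351)), (163, np.int64(292), np.int64(353)), (169, np.int64(290), np.int64(356)), (175, np.int64(289), np.int64(357)), (181, np.int64(288), np.int64(357)), (187, np.int64(289), np.int64(356))]
rel to TCP [-1.2  1.8] res 0.6553478603321881
w5 [(145, np.int64(299), np.int64(353)), (151, np.int64(294), np.int64(345)), (157, np.int64(291), np.int64(348)), (163, np.int64(289), np.int64(351)), (169, np.int64(286), np.int64(353)), (175, np.int64(285), np.int64(354)), (181, np.int64(285), np.int64(353)), (187, np.int64(282), np.int64(353))]
rel to TCP [-0.2 -1.9] res 0.7240290998017408
```

The black sleeve (mid column 319.5) sits about 3 px left of the held holder (322.5), so I shift y by −2.5 mm and descend.

```bash
python3 -m pendant '[[[0,-0.005,0,0,0,0,-1],[0,0,0.03,0,0,0,-1],[0,0,0.03,0,0,0,-1],[0,0,0.03,0,0,0,-1],[0,0,0.03,0,0,0,-1],[0,0,0.02,0,0,0,-1],[0,0,0.02,0,0,0,-1],[0,0,0.02,0,0,0,-1],[0,0,0.01,0,0,0,-1],[0,0,0,0,0,0,-1]]]'; python3 - <<'E'
from h import *
t=get_state()['tool_pos']
p,im=look('w6',[]); print(get_state()['contact_force'])
m=mask(im,'black');cv2.imwrite('pics/w6c.png',cv2.resize(im[130:400,200:440],None,fx=2,fy=2))
E
```

```text
t: 10.4
tool_pos: [0.4395, -0.122, 0.141]
orientation: [-0.001, -3.141, -0.0]
contact_force: [0.7, 0.2, -3.6]
grip_width: 0.0321
grasp_force: 60.6
tcp [ 439.6 -122.   141.3]
[-0.06051588  0.34508089 -3.16050466]
```

View pics/w6c.png

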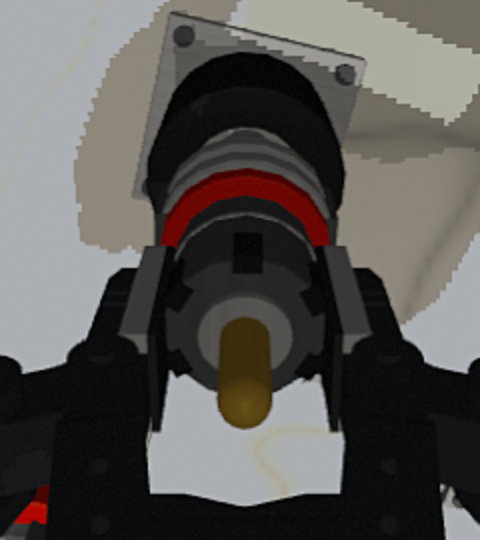

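The taper is in the bore and laterally centred (sleeve mid column 246, ring mid column 246 in the crop). I lower it the rest of the way.

```bash
python3 -m pendant '[[[0,0,0.01,0,0,0,-1],[0,0,0.01,0,0,0,-1],[0,0,0.01,0,0,0,-1],[0,0,0.008,0,0,0,-1],[0,0,0.006,0,0,0,-1],[0,0,0.003,0,0,0,-1],[0,0,0,0,0,0,-1],[0,0,0,0,0,0,-1],[0,0,0,0,0,0,-1],[0,0,0,0,0,0,-1]]]'
```

```text
t: 11.7
tool_pos: [0.4396, -0.122, 0.1179]
orientation: [0.001, 3.141, -0.0]
contact_force: [0.3, -0.1, -3.5]
grip_width: 0.032
grasp_force: 60.6
```

```bash
python3 -m pendant '[[[0,0,0.0012,0,0,0,-1],[0,0,0.0012,0,0,0,-1],[0,0,0,0,0,0,-1],[0,0,0,0,0,0,-1],[0,0,0,0,0,0,-1],[0,0,0,0,0,0,-1],[0,0,0,0,0,0,-1],[0,0,0,0,0,0,-1],[0,0,0,0,0,0,-1],[0,0,0,0,0,0,-1]]]'
```

```text
t: 12.95
tool_pos: [0.4397, -0.1221, 0.1168]
orientation: [0.001, 3.141, -0.0]
contact_force: [-0.2, 0.6, 4.9]
grip_width: 0.0322
grasp_force: 61.6
```

```bash
python3 -m pendant '[[[0,0,0,0,0,0,1],[0,0,0,0,0,0,1],[0,0,0,0,0,0,1],[0,0,-0.03,0,0,0,1],[0,0,-0.05,0,0,0,1],[0,0,-0.06,0,0,0,1],[0,0,-0.07,0,0,0,1],[-0.041,0.085,0,0,0,0,1],[-0.041,0.085,0,0,0,0,1],[-0.041,0.085,0,0,0,0,1]]]' | head -2;  python3 -m pendant '[[[-0.041,0.085,0,0,0,0,1],[-0.041,0.085,0,0,0,0,1],[-0.041,0.085,0,0,0,0,1],[-0.041,0.085,0,0,0,0,1],[-0.039,0.085,0,0,0,0,1],[0,0,0,0,0,0,1],[0,0,0,0,0,0,1],[0,0,0,0,0,0,1],[0,0,0,0,0,0,1],[0,0,0,0,0,0,1]]]';python3 - <<'E'
from h import *
g=(.602,.218)
look('w7',[('pot','blue',g,.058,.032,.05),('ring','yellow',g,.084,.0215,.035),('pot','yellow',(.443,.12),.058,.032,.05),('spare ring','red',(.44,-.12),.084,.0215,.035),('greenpot','green',(.601,.02),.058,.032,.05)])
E
```

```text
t: 14.2
tool_pos: [0.5016, 0.0068, 0.2217]
t: 15.45
tool_pos: [0.6028, 0.2174, 0.2217]
orientation: [0.002, 3.141, -0.0]
contact_force: [-0.1, 0.2, -0.3]
grip_width: 0.0858
grasp_force: 0.0
tcp [602.8 217.5 221.7]
pot blue [601.5 220.1] r 31.3 n 13 e 0.29
ring yellow [603.2 221.3] r 21.2 n 8 e 0.18
pot yellow [444.4 123.6] r 22.6 n 4 e 0.09
greenpot green [601.5  23.7] r 31.0 n 11 e 0.43
```

```bash
python3 -m pendant '[[[0,0.005,0.04,0,0,0,1],[0,0,0.05,0,0,0,1],[0,0,0.05,0,0,0,1],[0,0,0.04,0,0,0,1],[0,0,0.02,0,0,0,1],[0,0,0.01,0,0,0,1],[0,0,0,0,0,0,-1],[0,0,0,0,0,0,-1],[0,0,0,0,0,0,-1],[0,0,0,0,0,0,-1]]]'; python3 -m pendant '[[[0,0,-0.02,0,0,0,-1],[0,0,-0.04,0,0,0,-1],[0,0,-0.05,0,0,0,-1],[0,0,-0.05,0,0,0,-1],[0,0,-0.05,0,0,0,-1],[0,0,-0.03,0,0,0,-1],[0,0,0,0,0,0,-1],[0,0,0,0,0,0,-1],[0,0,0,0,0,0,-1],[0,0,0,0,0,0,-1]]]'
```

```text
t: 16.75
tool_pos: [0.6032, 0.2204, 0.1173]
orientation: [0.001, 3.14, 0.0]
contact_force: [0.3, -0.3, 5.7]
grip_width: 0.0317
grasp_force: 59.0
t: 18.0
tool_pos: [0.6026, 0.2203, 0.2359]
orientation: [-0.001, -3.141, 0.0]
contact_force: [0.1, 0.2, -4.5]
grip_width: 0.0319
grasp_force: 59.9
```

```bash
python3 -m pendant '[[[0.02,-0.0126,0,0,0,0,-1],[0.05,-0.03,0,0,0,0,-1],[0.05,-0.03,0,0,0,0,-1],[0.05,-0.03,0,0,0,0,-1],[0.05,-0.03,0,0,0,0,-1],[0.05,-0.03,0,0,0,0,-1],[0.03,-0.02,0,0,0,0,-1],[0.021,-0.0144,0,0,0,0,-1],[0,0,0,0,0,0,-1],[0,0,0,0,0,0,-1]]]'
cat >> h.py <<'E'
def align(f,pot,ring,zs):
    """pot (rows above the held holder) and held ring, both relative to TCP"""
    p=imaging.camera_params('wrist');im=imaging.read_camera('wrist');cv2.imwrite(f'pics/{f}.png',im)
    t=get_state()['tool_pos'];m=mask(im,pot);P=[]
    print('tcp',(t*1e3).round(1))
    for r in range(172,195):
        k=np.nonzero(m[r,270:370])[0]
        if len(k)>5: P+=[onplane(p,(k[0]+270,r),.058)[:2],onplane(p,(k[-1]+271,r),.058)[:2]]
    P=np.array(P); q=least_squares(lambda v:np.hypot(*(P-v).T)-.032,t[:2],loss='soft_l1',f_scale=.0005)
    print('pot rel TCP',((q.x-t[:2])*1e3).round(1),'res %.2f'%(np.median(abs(q.fun))*1e3), 'circ',((circ(p,np.vstack([im[:196],0*im[196:]+255]),pot,t[:2],.058,.032,.05)[0]-t[:2])*1e3).round(1))
    held(p,im,ring,t[2]-zs,t[:2])
E
python3 -c "
from h import *
align('w8','yellow','yellow',.1173)"
```

```text
t: 19.25
tool_pos: [0.4428, 0.1222, 0.2367]
orientation: [0.001, 3.141, 0.0]
contact_force: [0.3, 0.1, -3.4]
grip_width: 0.032
grasp_force: 60.1
tcp [442.8 122.3 236.6]
pot rel TCP [-1.6 -0.1] res 0.63 circ [-1.7 -0.4]
held [428.9 121.7] res 1.39
```

View pics/w8.png

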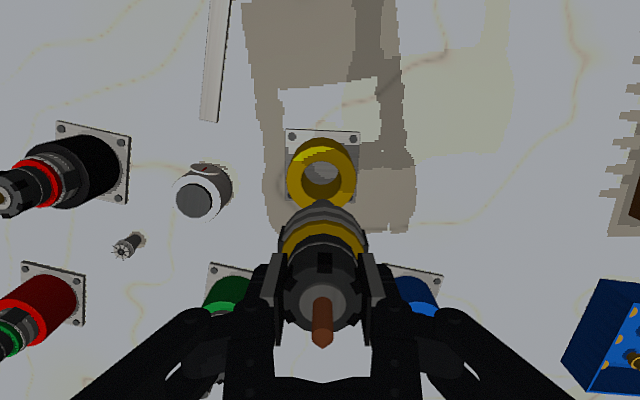

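```bash
sed -i 's/m\[:190\]=0/m[:211]=0/' h.py; python3 -c "
from h import *
p=imaging.camera_params('wrist');t=get_state()['tool_pos'];print(t)
im=cv2.imread('pics/w8.png');held(p,im,'yellow',t[2]-.1173,t[:2])
im=cv2.imread('pics/w4.png');held(p,im,'red',t[2]-.1167,t[:2])"
```

```text
[0.44281418 0.12226651 0.23659769]
held [446. 123.] res 0.15
held [442.8 123. ] res 0.16
```

The yellow pot is at (322,172) with the held holder above it. The holder sits 3 mm forward in the jaws, so I correct x by −1.6 mm and y by −0.7 mm, then lower it.

```bash
python3 -m pendant '[[[0.0032,-0.0014,0,0,0,0,-1],[0,0,0.03,0,0,0,-1],[0,0,0.03,0,0,0,-1],[0,0,0.03,0,0,0,-1],[0,0,0.03,0,0,0,-1],[0,0,0.03,0,0,0,-1],[0,0,0.02,0,0,0,-1],[0,0,0.02,0,0,0,-1],[0,0,0,0,0,0,-1],[0,0,0,0,0,0,-1]]]' ; python3 -m pendant '[[[0,0,0.01,0,0,0,-1],[0,0,0.01,0,0,0,-1],[0,0,0.01,0,0,0,-1],[0,0,0.007,0,0,0,-1],[0,0,0.004,0,0,0,-1],[0,0,0.003,0,0,0,-1],[0,0,0,0,0,0,-1],[0,0,0,0,0,0,-1],[0,0,0,0,0,0,-1],[0,0,0,0,0,0,-1]]]'
```

```text
t: 20.55
tool_pos: [0.4408, 0.1214, 0.1418]
orientation: [0.001, 3.141, 0.0]
contact_force: [1.1, 0.0, -4.0]
grip_width: 0.0321
grasp_force: 60.1
t: 21.8
tool_pos: [0.4407, 0.1213, 0.1196]
orientation: [0.001, 3.141, 0.0]
contact_force: [-1.2, 0.5, -3.9]
grip_width: 0.032
grasp_force: 60.1
```

```bash
python3 -m pendant '[[[0,0,0.0012,0,0,0,-1],[0,0,0.0012,0,0,0,-1],[0,0,0.0012,0,0,0,-1],[0,0,0.0012,0,0,0,-1],[0,0,0,0,0,0,-1],[0,0,0,0,0,0,-1],[0,0,0,0,0,0,-1],[0,0,0,0,0,0,-1],[0,0,0,0,0,0,-1],[0,0,0,0,0,0,-1]]]'
```

```text
t: 23.05
tool_pos: [0.4407, 0.1213, 0.1172]
orientation: [0.001, 3.141, 0.0]
contact_force: [-0.1, -0.5, 4.9]
grip_width: 0.0323
grasp_force: 60.7
```

```bash
python3 -m pendant '[[[0,0,0,0,0,0,1],[0,0,0,0,0,0,1],[0,0,0,0,0,0,1],[0,0,-0.03,0,0,0,1],[0,0,-0.05,0,0,0,1],[0,0,-0.06,0,0,0,1],[0,0,-0.07,0,0,0,1],[-0.04,-0.025,0,0,0,0,1],[-0.05,-0.03,0,0,0,0,1],[-0.05,-0.03,0,0,0,0,1]]]' | head -2;  python3 -m pendant '[[[-0.05,-0.03,0,0,0,0,1],[-0.05,-0.03,0,0,0,0,1],[-0.05,-0.03,0,0,0,0,1],[-0.0366,-0.0266,0,0,0,0,1],[0,0,0,0,0,0,1],[0,0,0,0,0,0,1],[0,0,0,0,0,0,1],[0,0,0,0,0,0,1],[0,0,0,0,0,0,1],[0,0,0,0,0,0,1]]]';python3 - <<'E'
from h import *
g=(.602,.02)
look('w9',[('pot','green',g,.058,.032,.05),('ring','blue',g,.084,.0215,.035)])
E
```

```text
t: 24.3
tool_pos: [0.5116, 0.0778, 0.2214]
t: 25.55
tool_pos: [0.6038, 0.0205, 0.2223]
orientation: [0.001, 3.141, 0.0]
contact_force: [0.1, -0.6, 1.0]
grip_width: 0.0851
grasp_force: 0.0
tcp [603.8  20.4 222.3]
pot green [600.5  19.9] r 31.1 n 11 e 0.32
ring blue [603.   20.2] r 20.8 n 6 e 0.12
```

```bash
python3 -m pendant '[[[-0.003,-0.0012,0.04,0,0,0,1],[0,0,0.05,0,0,0,1],[0,0,0.05,0,0,0,1],[0,0,0.04,0,0,0,1],[0,0,0.02,0,0,0,1],[0,0,0.01,0,0,0,1],[0,0,0,0,0,0,-1],[0,0,0,0,0,0,-1],[0,0,0,0,0,0,-1],[0,0,0,0,0,0,-1]]]'; python3 -m pendant '[[[0,0,-0.02,0,0,0,-1],[0,0,-0.04,0,0,0,-1],[0,0,-0.05,0,0,0,-1],[0,0,-0.05,0,0,0,-1],[0,0,-0.05,0,0,0,-1],[0,0,-0.03,0,0,0,-1],[0,0,0,0,0,0,-1],[0,0,0,0,0,0,-1],[0,0,0,0,0,0,-1],[0,0,0,0,0,0,-1]]]'
```

```text
t: 26.85
tool_pos: [0.6057, 0.0197, 0.1179]
orientation: [0.001, 3.14, -0.0]
contact_force: [-0.0, -0.0, 5.3]
grip_width: 0.0319
grasp_force: 58.9
t: 28.1
tool_pos: [0.6051, 0.0198, 0.2365]
orientation: [-0.001, -3.141, -0.0]
contact_force: [0.2, 0.2, -5.1]
grip_width: 0.0323
grasp_force: 60.2
```

```bash
python3 -m pendant '[[[0.0024,0.03,0,0,0,0,-1],[0,0.06,0,0,0,0,-1],[0,0.07,0,0,0,0,-1],[0,0.07,0,0,0,0,-1],[0,0.07,0,0,0,0,-1],[0,0.06,0,0,0,0,-1],[0,0.0388,0,0,0,0,-1],[0,0,0,0,0,0,-1],[0,0,0,0,0,0,-1],[0,0,0,0,0,0,-1]]]'
python3 -c "
from h import *
align('w10','blue','blue',.1179)"
```

```text
t: 29.35
tool_pos: [0.6044, 0.2184, 0.2372]
orientation: [-0.003, -3.142, 0.0]
contact_force: [-1.0, -0.3, -5.6]
grip_width: 0.0324
grasp_force: 60.6
tcp [604.4 218.5 237.2]
pot rel TCP [-3.5  2.1] res 0.50 circ [-3.5  1.8]
held [603.9 219.2] res 0.17
```

View pics/w10.png

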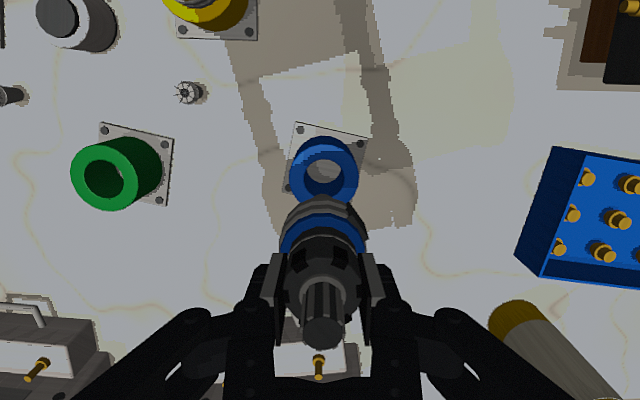

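The blue pot is at (323,171), and the held blue holder is aligned in x. It needs +1.3 mm in y.

```bash
python3 -m pendant '[[[0,0.0026,0,0,0,0,-1],[0,0,0.03,0,0,0,-1],[0,0,0.03,0,0,0,-1],[0,0,0.03,0,0,0,-1],[0,0,0.03,0,0,0,-1],[0,0,0.03,0,0,0,-1],[0,0,0.02,0,0,0,-1],[0,0,0.02,0,0,0,-1],[0,0,0,0,0,0,-1],[0,0,0,0,0,0,-1]]]' ; python3 -m pendant '[[[0,0,0.01,0,0,0,-1],[0,0,0.01,0,0,0,-1],[0,0,0.01,0,0,0,-1],[0,0,0.007,0,0,0,-1],[0,0,0.004,0,0,0,-1],[0,0,0.003,0,0,0,-1],[0,0,0.001,0,0,0,-1],[0,0,0,0,0,0,-1],[0,0,0,0,0,0,-1],[0,0,0,0,0,0,-1]]]'
```

```text
t: 30.65
tool_pos: [0.6046, 0.2205, 0.1426]
orientation: [0.001, 3.141, 0.0]
contact_force: [0.6, 0.0, -5.0]
grip_width: 0.0321
grasp_force: 60.6
t: 31.9
tool_pos: [0.6043, 0.2205, 0.1197]
orientation: [0.001, 3.141, 0.0]
contact_force: [0.2, 0.1, -5.6]
grip_width: 0.0318
grasp_force: 60.6
```

```bash
python3 -m pendant '[[[0,0,0.0012,0,0,0,-1],[0,0,0.0012,0,0,0,-1],[0,0,0.0012,0,0,0,-1],[0,0,0.0005,0,0,0,-1],[0,0,0,0,0,0,-1],[0,0,0,0,0,0,-1],[0,0,0,0,0,0,-1],[0,0,0,0,0,0,-1],[0,0,0,0,0,0,-1],[0,0,0,0,0,0,-1]]]'
```

```text
t: 33.15
tool_pos: [0.6045, 0.2205, 0.1179]
orientation: [0.001, 3.141, 0.0]
contact_force: [-1.8, -0.6, 5.4]
grip_width: 0.0323
grasp_force: 61.4
```

```bash
python3 -m pendant '[[[0,0,0,0,0,0,1],[0,0,0,0,0,0,1],[0,0,0,0,0,0,1],[0,0,-0.03,0,0,0,1],[0,0,-0.05,0,0,0,1],[0,0,-0.06,0,0,0,1],[0,0,-0.07,0,0,0,1],[0,-0.06,0,0,0,0,1],[0,-0.09,0,0,0,0,1],[0,-0.09,0,0,0,0,1]]]' | head -2;  python3 -m pendant '[[[0,-0.09,0,0,0,0,1],[0,-0.09,0,0,0,0,1],[0,-0.09,0,0,0,0,1],[0,-0.09,0,0,0,0,1],[0,-0.09,0,0,0,0,1],[0,-0.09,0,0,0,0,1],[0,-0.075,0,0,0,0,1],[0,0,0,0,0,0,1],[0,0,0,0,0,0,1],[0,0,0,0,0,0,1]]]';python3 - <<'E'
from h import *
g=(.602,-.206)
look('w11',[('pot','red',g,.058,.032,.05),('ring','green',g,.084,.0215,.035)])
E
```

```text
t: 34.4
tool_pos: [0.6042, 0.0994, 0.2239]
t: 35.65
tool_pos: [0.604, -0.2059, 0.223]
orientation: [-0.001, 3.141, 0.0]
contact_force: [-0.7, -0.0, 1.0]
grip_width: 0.0854
grasp_force: 0.0
tcp [ 604.1 -206.   222.9]
pot red [ 601.8 -208.3] r 31.2 n 13 e 0.31
ring green [ 602.5 -208. ] r 20.8 n 7 e 0.21
```

```bash
python3 -m pendant '[[[-0.002,-0.0056,0.04,0,0,0,1],[0,0,0.05,0,0,0,1],[0,0,0.05,0,0,0,1],[0,0,0.04,0,0,0,1],[0,0,0.02,0,0,0,1],[0,0,0.011,0,0,0,1],[0,0,0,0,0,0,-1],[0,0,0,0,0,0,-1],[0,0,0,0,0,0,-1],[0,0,0,0,0,0,-1]]]'; python3 -m pendant '[[[0,0,-0.02,0,0,0,-1],[0,0,-0.04,0,0,0,-1],[0,0,-0.05,0,0,0,-1],[0,0,-0.05,0,0,0,-1],[0,0,-0.05,0,0,0,-1],[0,0,-0.03,0,0,0,-1],[0,0,0,0,0,0,-1],[0,0,0,0,0,0,-1],[0,0,0,0,0,0,-1],[0,0,0,0,0,0,-1]]]'
```

```text
t: 36.95
tool_pos: [0.6053, -0.2098, 0.1178]
orientation: [0.001, 3.141, -0.0]
contact_force: [-0.6, 1.4, 5.9]
grip_width: 0.0323
grasp_force: 59.0
t: 38.2
tool_pos: [0.6048, -0.2097, 0.2365]
orientation: [-0.001, -3.141, -0.001]
contact_force: [-0.2, 0.0, -6.4]
grip_width: 0.0319
grasp_force: 60.3
```

```bash
python3 -m pendant '[[[0.002,0.03,0,0,0,0,-1],[0,0.07,0,0,0,0,-1],[0,0.08,0,0,0,0,-1],[0,0.08,0,0,0,0,-1],[0,0.08,0,0,0,0,-1],[0,0.07,0,0,0,0,-1],[0,0.048,0,0,0,0,-1],[0,0,0,0,0,0,-1],[0,0,0,0,0,0,-1],[0,0,0,0,0,0,-1]]]'
python3 -c "
from h import *
align('w12','green','green',.1178)"
```

```text
t: 39.45
tool_pos: [0.6041, 0.0187, 0.2371]
orientation: [-0.002, -3.142, 0.0]
contact_force: [-0.1, 0.4, -5.8]
grip_width: 0.0322
grasp_force: 60.6
tcp [604.1  18.6 237.1]
pot rel TCP [-3.8  1.7] res 0.49 circ [-3.8  1.5]
held [606.4  19.8] res 0.16
```

View pics/w12.png

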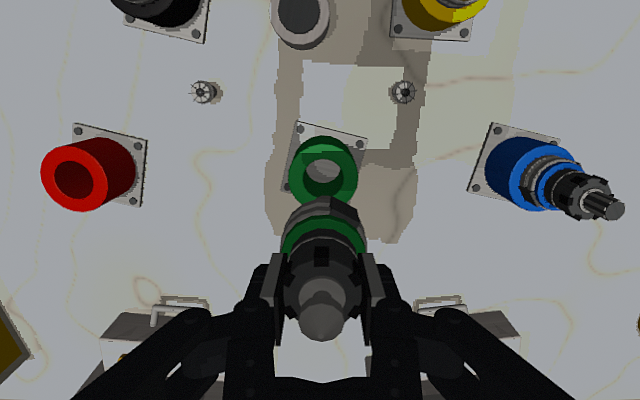

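```bash
python3 -c "
from h import *
for f,c in(('w4','red'),('w8','yellow'),('w10','blue'),('w12','green')):
    im=cv2.imread(f'pics/{f}.png');m=mask(im,c)
    for col in (300,322,345): print(f,col,[int(r) for r in np.nonzero(m[209:260,col])[0][[0,-1]]+209], cv2.cvtColor(im[190:236:3,col:col+1],cv2.COLOR_BGR2HSV)[:,0].tolist() if col==322 else '')
"
```

```text
w4 300 [220, 235] 
w4 322 [214, 227] [[23, 255, 67], [23, 255, 69], [0, 0, 42], [0, 6, 46], [20, 11, 67], [15, 15, 70], [30, 12, 44], [15, 14, 72], [0, 242, 76], [2, 255, 68], [2, 255, 98], [0, 255, 98], [0, 255, 100], [98, 46, 22], [105, 27, 19], [0, 11, 23]]
w4 345 [221, 236] 
w8 300 [226, 240] 
w8 322 [220, 233] [[23, 255, 67], [23, 255, 68], [23, 255, 66], [116, 44, 46], [30, 6, 42], [30, 6, 44], [15, 22, 71], [20, 14, 53], [0, 12, 44], [0, 7, 69], [23, 255, 64], [24, 255, 76], [23, 255, 105], [23, 255, 106], [24, 255, 107], [110, 32, 24]]
w8 345 [226, 241] 
w10 300 [219, 233] 
w10 322 [213, 226] [[108, 242, 57], [109, 209, 56], [0, 12, 44], [10, 17, 46], [23, 15, 68], [30, 12, 42], [15, 19, 54], [20, 21, 74], [109, 255, 55], [108, 224, 90], [108, 224, 91], [108, 227, 90], [109, 220, 73], [45, 27, 19], [120, 13, 20], [30, 11, 72]]
w10 345 [219, 233] 
w12 300 [224, 235] 
w12 322 [219, 228] [[69, 230, 40], [68, 204, 40], [160, 17, 46], [15, 11, 48], [10, 13, 57], [15, 14, 71], [20, 16, 47], [23, 14, 73], [6, 16, 78], [66, 204, 40], [69, 206, 68], [69, 216, 66], [68, 224, 65], [145, 77, 20], [120, 11, 23], [120, 23, 22]]
w12 345 [224, 235]
```

The green pot is at (323,172) and the held green holder at column 323. The shaded ring side had fallen out of the mask, so the held offset is really about +0.5 mm. I correct x by −1.3 mm and y by +0.8 mm and lower.

```bash
python3 -m pendant '[[[0.0026,0.0016,0,0,0,0,-1],[0,0,0.03,0,0,0,-1],[0,0,0.03,0,0,0,-1],[0,0,0.03,0,0,0,-1],[0,0,0.03,0,0,0,-1],[0,0,0.03,0,0,0,-1],[0,0,0.02,0,0,0,-1],[0,0,0.02,0,0,0,-1],[0,0,0,0,0,0,-1],[0,0,0,0,0,0,-1]]]' ; python3 -m pendant '[[[0,0,0.01,0,0,0,-1],[0,0,0.01,0,0,0,-1],[0,0,0.01,0,0,0,-1],[0,0,0.007,0,0,0,-1],[0,0,0.004,0,0,0,-1],[0,0,0.003,0,0,0,-1],[0,0,0.001,0,0,0,-1],[0,0,0,0,0,0,-1],[0,0,0,0,0,0,-1],[0,0,0,0,0,0,-1]]]'
```

```text
t: 40.75
tool_pos: [0.6031, 0.02, 0.1425]
orientation: [0.001, 3.141, -0.0]
contact_force: [-0.4, 0.7, -4.7]
grip_width: 0.0322
grasp_force: 60.6
t: 42.0
tool_pos: [0.6029, 0.02, 0.1197]
orientation: [0.001, 3.142, -0.0]
contact_force: [-0.4, 0.4, -5.4]
grip_width: 0.0321
grasp_force: 60.6
```

```bash
python3 -m pendant '[[[0,0,0.0012,0,0,0,-1],[0,0,0.0012,0,0,0,-1],[0,0,0.0012,0,0,0,-1],[0,0,0.0005,0,0,0,-1],[0,0,0,0,0,0,-1],[0,0,0,0,0,0,-1],[0,0,0,0,0,0,-1],[0,0,0,0,0,0,-1],[0,0,0,0,0,0,-1],[0,0,0,0,0,0,-1]]]'
```

```text
t: 43.25
tool_pos: [0.603, 0.02, 0.1178]
orientation: [0.001, 3.141, -0.0]
contact_force: [-1.0, 0.2, 4.9]
grip_width: 0.0319
grasp_force: 61.7
```

```bash
python3 -m pendant '[[[0,0,0,0,0,0,1],[0,0,0,0,0,0,1],[0,0,0,0,0,0,1],[0,0,-0.03,0,0,0,1],[0,0,-0.05,0,0,0,1],[0,0,-0.06,0,0,0,1],[0,0,-0.07,0,0,0,1],[0.03,-0.025,0,0,0,0,1],[0.05,-0.043,0,0,0,0,1],[0.05,-0.043,0,0,0,0,1]]]' | head -2;  python3 -m pendant '[[[0.05,-0.043,0,0,0,0,1],[0.05,-0.043,0,0,0,0,1],[0.05,-0.043,0,0,0,0,1],[0.0466,-0.0442,0,0,0,0,1],[0,0,0,0,0,0,1],[0,0,0,0,0,0,1],[0,0,0,0,0,0,1],[0,0,0,0,0,0,1],[0,0,0,0,0,0,1],[0,0,0,0,0,0,1]]]';python3 - <<'E'
from h import *
look('w13',[('ring','red',(.44,-.12),.084,.0215,.035)])
E
```

```text
t: 44.5
tool_pos: [0.5372, -0.0359, 0.2237]
t: 45.75
tool_pos: [0.4395, -0.1219, 0.2225]
orientation: [-0.001, -3.141, -0.0]
contact_force: [-1.2, 0.2, -0.2]
grip_width: 0.0852
grasp_force: 0.0
tcp [ 439.5 -121.9  222.5]
ring red [ 438.1 -121. ] r 21.2 n 6 e 0.19
```

```bash
python3 -m pendant '[[[0,0,0.04,0,0,0,1],[0,0,0.05,0,0,0,1],[0,0,0.05,0,0,0,1],[0,0,0.04,0,0,0,1],[0,0,0.02,0,0,0,1],[0,0,0.011,0,0,0,1],[0,0,0,0,0,0,-1],[0,0,0,0,0,0,-1],[0,0,0,0,0,0,-1],[0,0,0,0,0,0,-1]]]'; python3 -m pendant '[[[0,0,-0.02,0,0,0,-1],[0,0,-0.04,0,0,0,-1],[0,0,-0.05,0,0,0,-1],[0,0,-0.05,0,0,0,-1],[0,0,-0.05,0,0,0,-1],[0,0,-0.03,0,0,0,-1],[0,0,0,0,0,0,-1],[0,0,0,0,0,0,-1],[0,0,0,0,0,0,-1],[0,0,0,0,0,0,-1]]]'
```

```text
t: 47.05
tool_pos: [0.4397, -0.1221, 0.1176]
orientation: [0.001, 3.141, -0.001]
contact_force: [-0.7, 1.0, 5.6]
grip_width: 0.032
grasp_force: 58.8
t: 48.3
tool_pos: [0.4392, -0.1219, 0.2366]
orientation: [-0.001, -3.141, -0.001]
contact_force: [-0.0, -0.5, -3.6]
grip_width: 0.032
grasp_force: 59.9
```

```bash
python3 -m pendant '[[[-0.02,-0.0112,0,0,0,0,-1],[-0.05,-0.026,0,0,0,0,-1],[-0.05,-0.026,0,0,0,0,-1],[-0.05,-0.026,0,0,0,0,-1],[-0.05,-0.026,0,0,0,0,-1],[-0.05,-0.026,0,0,0,0,-1],[-0.04,-0.02,0,0,0,0,-1],[-0.0194,-0.013,0,0,0,0,-1],[0,0,0,0,0,0,-1],[0,0,0,0,0,0,-1]]]'
python3 -c "
from h import *
align('w14','red','red',.1176)"
```

```text
t: 49.55
tool_pos: [0.6034, -0.2089, 0.237]
orientation: [-0.001, -3.141, -0.001]
contact_force: [0.3, -0.4, -3.0]
grip_width: 0.0324
grasp_force: 60.0
tcp [ 603.4 -208.9  237.1]
pot rel TCP [-2.3  0.9] res 0.49 circ [-2.6  0.6]
held [ 603.4 -208.2] res 0.15
```

View pics/w14.png

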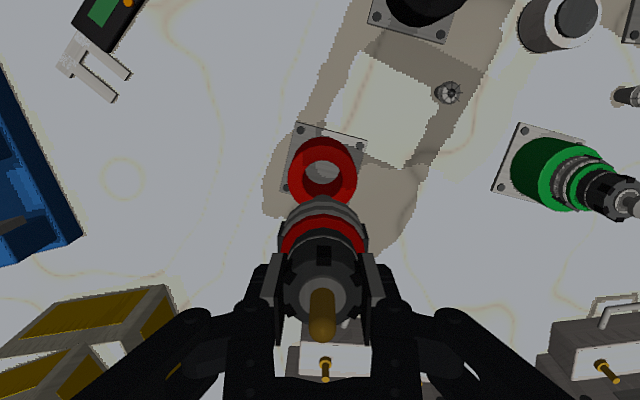

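The red pot is at (322,171), within 1 mm of the held holder (column 322). I shift x by +0.4 mm and lower.

```bash
python3 -m pendant '[[[-0.0008,0,0,0,0,0,-1],[0,0,0.03,0,0,0,-1],[0,0,0.03,0,0,0,-1],[0,0,0.03,0,0,0,-1],[0,0,0.03,0,0,0,-1],[0,0,0.03,0,0,0,-1],[0,0,0.02,0,0,0,-1],[0,0,0.02,0,0,0,-1],[0,0,0,0,0,0,-1],[0,0,0,0,0,0,-1]]]' ; python3 -m pendant '[[[0,0,0.01,0,0,0,-1],[0,0,0.01,0,0,0,-1],[0,0,0.01,0,0,0,-1],[0,0,0.007,0,0,0,-1],[0,0,0.004,0,0,0,-1],[0,0,0.003,0,0,0,-1],[0,0,0.001,0,0,0,-1],[0,0,0,0,0,0,-1],[0,0,0,0,0,0,-1],[0,0,0,0,0,0,-1]]]'
```

```text
t: 50.85
tool_pos: [0.6047, -0.2093, 0.1425]
orientation: [0.001, 3.141, -0.0]
contact_force: [0.5, -0.2, -3.4]
grip_width: 0.0321
grasp_force: 60.0
t: 52.1
tool_pos: [0.6045, -0.2092, 0.1196]
orientation: [0.001, 3.141, -0.0]
contact_force: [-0.9, -0.1, -3.3]
grip_width: 0.0319
grasp_force: 60.0
```

```bash
python3 -m pendant '[[[0,0,0.0012,0,0,0,-1],[0,0,0.0012,0,0,0,-1],[0,0,0.0012,0,0,0,-1],[0,0,0.0005,0,0,0,-1],[0,0,0,0,0,0,-1],[0,0,0,0,0,0,-1],[0,0,0,0,0,0,-1],[0,0,0,0,0,0,-1],[0,0,0,0,0,0,-1],[0,0,0,0,0,0,-1]]]'
```

```text
t: 53.35
tool_pos: [0.6046, -0.2093, 0.1177]
orientation: [0.001, 3.141, -0.0]
contact_force: [-0.8, 0.6, 6.0]
grip_width: 0.0323
grasp_force: 60.5
```

Seated. I release, retreat towards (0.45, 0, 0.38) and check.

```bash
python3 -m pendant '[[[0,0,0,0,0,0,1],[0,0,0,0,0,0,1],[0,0,0,0,0,0,1],[0,0,-0.03,0,0,0,1],[0,0,-0.05,0,0,0,1],[0,0,-0.08,0,0,0,1],[0,0,-0.08,0,0,0,1],[0,0,-0.08,0,0,0,1],[0,0,-0.08,0,0,0,1],[0,0,-0.08,0,0,0,1]]]' | head -2;  python3 -m pendant '[[[0.04,0.06,0,0,0,0,1],[0.04,0.06,0,0,0,0,1],[0.04,0.06,0,0,0,0,1],[0.04,0.06,0,0,0,0,1],[0.02,0.06,0,0,0,0,1],[0,0.06,0,0,0,0,1],[0,0.06,0,0,0,0,1],[0,0,0,0,0,0,1],[0,0,0,0,0,0,1],[0,0,0,0,0,0,1]]]';python3 - <<'E'
from h import *
a=imaging.read_camera('scene')[110:330,120:480];b=imaging.read_camera('wrist')
p=imaging.camera_params('wrist')
cv2.imwrite('pics/end.png',np.vstack([cv2.resize(a,(480,293)),cv2.resize(b,(480,300))]))
for c,g in {'red':(.603,-.207),'green':(.602,.02),'blue':(.603,.219),'yellow':(.444,.121)}.items():
    print(c,proj(p,[*g,.084]).round())
E
```

```text
t: 54.6
tool_pos: [0.6041, -0.2091, 0.3602]
t: 55.85
tool_pos: [0.5146, 0.0001, 0.3578]
orientation: [0.002, 3.141, -0.0]
contact_force: [0.3, 0.1, 0.4]
grip_width: 0.0853
grasp_force: 0.0
red [156. 228.]
green [338. 227.]
blue [497. 227.]
yellow [432.  94.]
```

View pics/end.png

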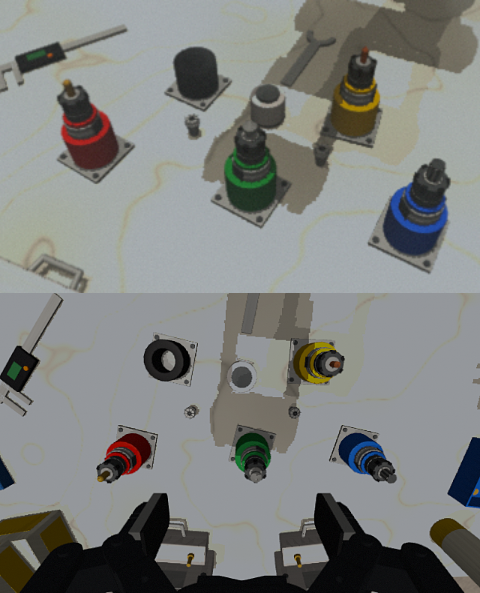

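All four holders stand upright in their own pots: red (90,130), green (250,165), blue (418,200) and yellow (357,95). The black pot is empty and the gauge is unmoved at (267,103).

```bash
python3 -c "
from rig import job;print(job.hand_in())"
```

```text
the job is handed in; nothing more can be done
None
```

All four toolholders are upright and fully home in the pots of their own colour, the black pot is empty and the gauge was left where it stood; the job was handed in at about 56 s.

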